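Lock a microscope eyepiece in its cam-latched parking station

ROBOT

A 6-joint arm with a two-finger parallel gripper is mounted at the origin on a cart in front of the work surface, level with it; the furniture and walls round the work are solid. World frame = base frame: x ahead of the robot, y to its left, z up, the work surface at z = 0. Lengths are in m, angles in rad, forces in N, time in s.
With the tool pointing down it reaches from about 0.375 to 0.9 m from the base axis. Payload 3.1 kg.
Tool frame: the origin (TCP) lies at the very end of the fingers, on their centre line; the grasp point (between the pads) lies 19 mm behind it (tcp_to_grasp is the z of the grasp point in the tool frame, in m); z points along the fingers, y is the line along which they close (so a half turn about z gives the same grasp; the last joint's range is limited). The gripper opens to 87 mm and grips with 3 to 60 N. Pads are 19 mm wide; open, the fingers measure 117 mm over their backs; the gripper's body (75 mm by 190 mm) begins 51 mm behind the grasp point.
Start: joints at [-1.327, 0.527, 1.433, -0, 1.181, -0.178], TCP at [0.256, -0.57, 0.223] pointing down, gripper open.
Joint ranges: [-3.08, 3.08], [-0.75, 2.2], [0.22, 2.44], [-1.43, 4.57], [0, 2.65], [-2.85, 2.85]. Speed limits (rad/s): [2.79, 2.79, 3.14, 3.14, 3.14, 3.14].

INTERFACE

Orientations are given as a 3x3 rotation matrix whose columns are the frame's x, y, z axes.
In Python, from plant import * gives the robot as it stands.
- The arm moves only by the tool send_rows, never from a script. Its argument "moves" is a list of rows, each a list of 4 numbers: the shift along the tool's x, y, z in m, then the turn about the tool's z in degrees. In form: [[tx, ty, tz, twist], ...]. A call has 1 to 20 rows; each row shifts and turns the commanded pose from where the row before left it, along the tool's axes as they then stand; what a row does not reach is not made up. A row lasts 1/10 s, in which the tool goes at most 50 mm and 8.59 degrees, less where a joint would pass 70% of its speed; a pose out of reach is approached as far as the arm can. A call is refused whole if a number of a shift passes 0.05 or a number of a turn 8.59, either way. A call with a gripper value outside its range is refused whole. "jaw" is the closure, from 0 (fully open) to 1 (shut), set as the call begins (left out, the last holds). The fingers move at their own pace and stop on an object; "newtons" is the grip in N (left out, the last holds). Time passes only in rows, so rows that do not move let the fingers close. It gives the time, the measured TCP pose, the force, the opening and the grip force at its end, in the units of the state.
- state(): the state, without advancing time (a new reading comes with each control period).
- get_image(name): name is "side" or "top"; returns a dict with "frame" (400x640x3 uint8, red, green, blue), "range_z" (400x640 float32, m along the optical axis (not along the pixel's ray), 0 where there is no reading), "mtx" (3x3 intrinsics, pixels), "R" (3x3) and "t" (3): a world point X has camera coordinates R X + t. Camera axes: x right, y down, z forward; pixel columns grow to the right and rows downward; lengths in m; the calibration is good to about 2 mm. A picture is of the moment at which its call begins.
- job_done(): hands the job in; it is judged then, once.
The state is a dict: "t": time; "qpos": joint angles; "qvel": joint speeds; "effort": joint torques, N m; "position": TCP position; "tcp_rot": TCP orientation; "ft_force": force on the tool from outside, world axes, zero at the start; "moment": the same for the moment, N m; "grip_width": opening from 0.0 (shut) to 1.0 (fully open); "gripper_force": force on a finger pad.
Only numpy, scipy, OpenCV 4.12 (cv2) and the standard library are available. Lean on these libraries where they do the work, as an engineer would, in place of code of your own. Each camera call takes 0.05 s, during which the arm holds its last target. There are 200 camera calls.

TASK

Stand the black eyepiece (hollow eyecup on top, silver barrel below; not the closed black screw case) upright in the round socket of the grey station, gently and fully home, and let go of it. Then lock it in: turn the red cam knob clockwise (seen from above) until the sprung blue lever drops into the cam's notch and its yellow-tipped arm swings over the eyepiece, stopping there without forcing the knob on against the end of the notch. Do not push the lever itself, leave the other things alone, and let go of the knob at the end.

Things in the scene. Friction and masses are not known exactly. Their poses are not given: they have to be found in the camera images.
- station: Fixed grey base plate, 144 (x) x 212 (y) x 12 mm thick, carrying socket, knob and lever. Origin: centre of its underside, on the desk; x, y along its edges, z up. In its frame (mm): knob axis (-28, -58.5), lever pivot (5.5, -18.5), socket axis (38, 71.5). A dark round cover, 74 mm wide, top 34 mm above the desk, hides the cam under the knob.
- socket_floor (a point): Centre of the socket's floor, 12 mm above the desk; axes as the station. With the eyepiece home its origin lies on this point and its top is 62 mm above the desk.
- socket_mouth (a point): Centre of the socket's mouth, 26 mm above the desk. Black block 56 x 56 mm with a round chamfered hole 33.5 mm wide, 14 mm deep. The lever's arm waits on its -x side (parallel to the station's y, near edge 26 mm from the socket axis, 66 to 73 mm above the desk): hold the eyepiece here with the fingers on its +y and -y sides in the station's frame, so that they clear the arm.
- eyepiece_silver: The eyepiece to load (loose, 0.11 kg): silver barrel 30 mm wide, 21 mm high; above it a black body 35 mm wide from 21 to 39 mm and an eyecup 34 mm wide up to 50 mm. Stands on its barrel; origin at the centre of the foot, z up. Grip it about 40 mm above the foot, so that the fingertips clear the socket block. It changes places with the silver objective and the lens cap.
- knob_grip (a point): Point on the knob's axis to grip at, 62 mm above the desk. The grip is a red bar 46 mm long, 12 mm wide, from 42 to 78 mm above the desk, with a white mark at one end. Site x: along the bar toward the mark, y across it, z up. The bar starts 0 to 0.3 rad clockwise from the station's x axis.
- knob: The knob (origin on its axis at desk height, x along the bar). Turns clockwise seen from above (angle about z falls), against about 0.05 N m of friction plus the follower's drag, and stays where left. The hidden cam sits at an unknown angle on its shaft: the lever is fully in after 0.5 to 1.4 rad from the start.
- cam_axis (a point): Centre of the hidden cam (rim 30 mm radius), on the knob's axis, 22 mm above the desk. Once the lever is fully in, about 0.3 rad of free turning is left; then the notch's square end meets the lever's nose. Turning on loads the nose, which may carry no more than 14 N (about 0.4 N m on the knob).
- lever (a joint): Sprung blue lever (follower), hinge about a vertical axis, rad: about 0.01 with its nose pin riding on the cam's rim, 0.21 fully dropped into the notch (its stop). A spring presses the nose on the rim with about 2.5 N. As the notch comes, the nose slides down its steep ramp within about 0.3 rad of further turning.
- keeper_tip (a point): Tip of the lever's raised arm (yellow end), 106 mm from the lever's pivot, 69.5 mm above the desk. As the lever drops it swings about 20 mm toward the station's +x, over the rim of the seated eyepiece with 4 mm to spare; an eyepiece that stands too high blocks it.
- objective_40: Bystander: silver microscope objective with a blue ring, 28 mm wide, 44 mm high; origin at its foot.
- lens_cap: Bystander: black dust cap, 42 mm wide, 8 mm high; origin under its centre.
- fibre_box: Bystander: small white and green carton, 63 x 90 x 30 mm; origin under its centre.
- objective_case: Bystander: black screw case, 38 mm wide, 48 mm high, standing; origin at its foot.
Mind the look-alikes: they are no part of the job. What is shaped like the eyepiece_silver but green is not meant.

How it is judged:
By the outcome, as a careful person would: the job done as asked, in the order asked, and still so for the second after the job is handed in, with the robot touching nothing.
It also fails if it takes over 61 s, if anything falls off the work surface, if the arm or the gripper's body presses on something with over 40 N, if the wrist force passes 120 N, or if a joint passes its speed limit or range.

## Working session

There is one attempt and no reset: what is moved stays moved. The work goes in short steps, Python scripts to look and compute and a tool call to move; the robot and the scene stay as the last step left them, time stands still between calls to the robot, and variables do not carry over. Pictures are saved under pics/ and viewed, at most 10 in all, crops included, and the job is handed in when it is done.

Besides the shell and the picture viewer there is one more tool, called after "Emit:" by a JSON object that holds its "fn" and its "kwargs", one argument or row to a line. send_rows: Moves the arm, as the interface text tells. Its arguments: {"type":"object","properties":{"moves":{"type":"array","items":{"type":"array","items":{"type":"number"}}},"jaw":{"type":"number"},"newtons":{"type":"number"}},"required":["moves"]}

```bash
mkdir -p pics; ls; python3 - <<'E'
from plant import *
import cv2,numpy as np
for n in("top","side"):
    g=get_image(n); cv2.imwrite(f"pics/{n}0.png",g["frame"][:,:,::-1]); np.savez(f"{n}0.npz",**g)
    print(n,g["mtx"].tolist(),np.round(g["R"],3).tolist(),g["t"], (-g["R"].T@g["t"]).round(3))
s=state();print({k:np.round(v,3).tolist() for k,v in s.items()})
E
```

```text
pics
top [[383.058029398667, 0.0, 317.1937591732019], [0.0, 383.058029398667, 200.55701402120965], [0.0, 0.0, 1.0]] [[0.014, -1.0, -0.009], [-0.993, -0.013, -0.117], [0.117, 0.01, -0.993]] [0.0466204  0.59687449 0.97284444] [0.478 0.044 1.037]
side [[519.799794668104, 0.0, 324.47859024567015], [0.0, 519.799794668104, 193.1297494271093], [0.0, 0.0, 1.0]] [[0.996, 0.093, 0.013], [0.073, -0.681, -0.729], [-0.059, 0.727, -0.684]] [-0.61204269  0.05447897  1.23025953] [ 0.678 -0.8    0.889]
{'t': 0.1, 'qpos': [-1.328, 0.528, 1.434, -0.0, 1.181, -0.178], 'qvel': [-0.002, -0.001, -0.003, 0.002, 0.0, -0.001], 'effort': [-0.0, -44.098, -17.715, 0.064, 0.053, -0.0], 'position': [0.256, -0.57, 0.222], 'tcp_rot': [[0.912, 0.409, -0.0], [0.409, -0.912, 0.002], [0.0, -0.002, -1.0]], 'ft_force': [-0.048, -0.086, -0.052], 'moment': [-0.01, 0.044, 0.037], 'gripper_force': 0.0, 'grip_width': 1.002}
```

View pics/top0.png

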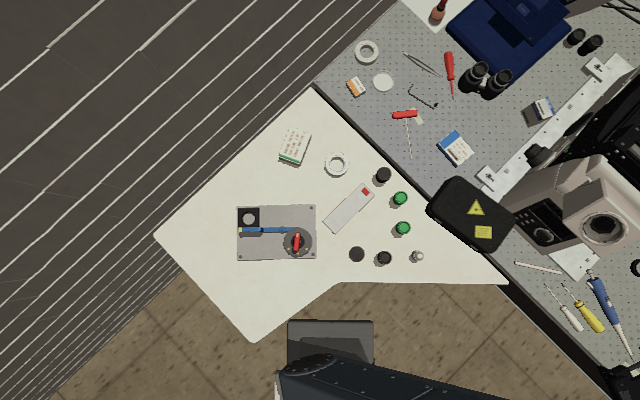

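View pics/side0.png

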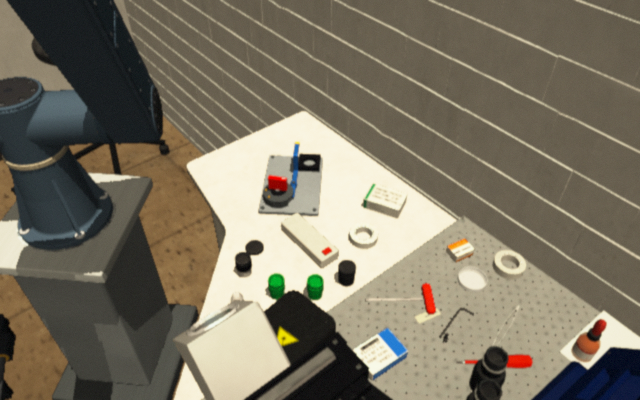

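The top view shows the station around (276,233), with its socket at (249,217), knob at (297,242) and lens cap at (356,254). The objective is at (417,256). There are black cylinders at (384,258) and (383,174), and green look-alikes at (400,199) and (403,228). I'll zoom in on the two black cylinders and the station.

```bash
cat > h.py <<'E'
import numpy as np,cv2
def ray(g,uv,z):
    """pixels (N,2) -> world points on plane height z"""
    uv=np.atleast_2d(np.asarray(uv,float)); R,t=g["R"],g["t"]; c=-R.T@t
    d=(R.T@np.linalg.inv(g["mtx"])@np.c_[uv,np.ones(len(uv))].T).T
    return c+d*((z-c[2])/d[:,2])[:,None]
def cloud(g):
    v,u=np.mgrid[:400,:640]; Z=g["range_z"]
    p=np.stack([u*Z,v*Z,Z],-1)@np.linalg.inv(g["mtx"]).T
    return (p-g["t"])@g["R"]
def proj(g,X):
    p=(g["mtx"]@(g["R"]@np.atleast_2d(X).T+g["t"][:,None])); return (p[:2]/p[2]).T
def crop(g,x,y,w,h,k): return cv2.resize(g["frame"][y:y+h,x:x+w,::-1],None,fx=k,fy=k,interpolation=cv2.INTER_CUBIC)
E
python3 - <<'E'
from h import *
T=dict(np.load("top0.npz"));S=dict(np.load("side0.npz"))
a=crop(T,230,198,96,70,4); b=crop(T,340,160,90,110,3)[:280*3//3]
c=crop(S,225,135,130,170,3)
im=np.zeros((600,800,3),np.uint8); im[:280,:384]=a; im[280:280+b.shape[0],:270]=b[:320]; im[:510,400:790]=c
cv2.imwrite("pics/z0.png",im)
P=cloud(T)
for n,(u,v) in dict(eye=(384,258),case=(383,174),cap=(356,254),obj=(417,256)).items():
    w=P[v-14:v+14,u-14:u+14].reshape(-1,3); m=w[:,2]>.03; print(n,w[:,2].max().round(3),np.median(w[m],0).round(3) if m.any() else 0,m.sum())
E
```

```text
eye 1.037 [ 0.452 -0.119  0.046] 162
case 1.037 [ 0.667 -0.119  0.047] 182
cap 1.037 [0.478 0.044 1.037] 4
obj 1.037 [ 0.458 -0.208  0.04 ] 73
```

View pics/z0.png

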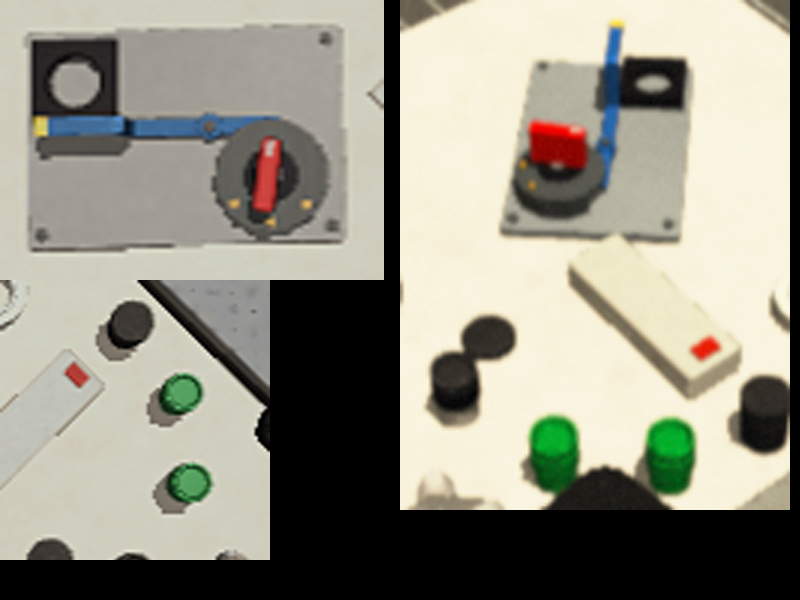

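The crop shows the plate with the socket block at its upper left and the blue arm on its −x side. The knob's white mark points toward +x, at about top pixel (297,234). The black cylinder at (384,258) is the eyepiece candidate, and the one at (383,174) is the closed case. I'll check for the hollow cup with depth and fit the station.

```bash
python3 - <<'E'
from h import *
T=dict(np.load("top0.npz"));S=dict(np.load("side0.npz"))
P=cloud(T)
for u,v in((384,258),(383,174)):
    print((P[v-9:v+9:1,u,2]*1000).round().astype(int), (P[v,u-9:u+9,2]*1000).round().astype(int))
# eyepiece / case: top rim centroid from dark mask, both views
def dark(g,u,v,r):
    f=g["frame"].astype(int); m=np.zeros((400,640),np.uint8); m[v-r:v+r,u-r:u+r]=(f.max(2)<75)[v-r:v+r,u-r:u+r]
    c=max(cv2.findContours(m,0,2)[0],key=cv2.contourArea); return c
for n,(u,v) in dict(eye=(384,258),case=(383,174)).items():
    c=dark(T,u,v,13); w=P[v-13:v+13,u-13:u+13].reshape(-1,3)
    w=w[(w[:,2]>.04)&(w[:,2]<.06)]; (xy,r)=cv2.minEnclosingCircle(w[:,:2].astype(np.float32)); print(n,"cloud",np.round(xy,4),r,"n",len(w))
    (xy,r)=cv2.minEnclosingCircle(c); print("  contour",xy,r,ray(T,xy,.045).round(4))
# station plate from cloud heights
m=((P[...,2]>.006)&(P[...,2]<.1)).astype(np.uint8); q=np.zeros_like(m); q[195:270,228:325]=m[195:270,228:325]
f=T["frame"].astype(int)
pl=np.zeros((400,640),np.uint8); pl[195:270,228:325]=((f.max(2)<185))[195:270,228:325]
pl=cv2.morphologyEx(pl,cv2.MORPH_OPEN,np.ones((3,3)))
for k,mm in(("cloud",q),("col",pl)):
    c=max(cv2.findContours(mm,0,2)[0],key=cv2.contourArea); pts=ray(T,c[:,0],.012)[:,:2]
    print(k,cv2.minAreaRect((pts*1000).astype(np.float32)))
# hole
hsv=cv2.cvtColor(T["frame"],cv2.COLOR_RGB2HSV)
# red bar
red=((hsv[...,0]<8)|(hsv[...,0]>172))&(hsv[...,1]>150)&(hsv[...,2]>90); red[:220]=0;red[270:]=0;red[:,:270]=0;red[:,325:]=0
v,u=np.nonzero(red); w=P[v,u]; print("red n",len(u),w[:,2].max().round(3)); t=w[w[:,2]>.07]; print(cv2.minAreaRect((t[:,:2]*1000).astype(np.float32)), t.mean(0))
b=(hsv[205:232,236:262,2]<70).astype(np.uint8)
cs,_=cv2.findContours(1-b,cv2.RETR_LIST,cv2.CHAIN_APPROX_NONE)
for c in cs:
    if 20<cv2.contourArea(c)<200: e=cv2.minEnclosingCircle(c); xy=np.add(e[0],(236,205)); print("hole",xy,e[1],ray(T,xy,.026).round(4))
E
```

```text
[-2  1 51 48 44 44 44 43 45 44 47 44 45 42 49 44  1  2] [ 0  1  3 34 50 45 41 43 44 44 48 40 45 42 42 47 51  1]
[ 3 -1 46 44 48 44 45 49 50 49 49 45 48 47 49 45 34 11] [ 1 -1 19 45 46 47 47 48 50 49 49 45 43 46 48 47 47 47]
eye cloud [ 0.451  -0.1208] 0.0171385295689106 n 145
  contour (383.6538391113281, 257.5) 6.820932865142822 [[ 0.4506 -0.1174  0.045 ]]
case cloud [ 0.6685 -0.1193] 0.019129905849695206 n 168
  contour (383.0, 175.0) 8.062357902526855 [[ 0.6648 -0.117   0.045 ]]
cloud ((514.133544921875, 163.30474853515625), (143.59400939941406, 210.6361083984375), 2.6010680198669434)
col ((513.6119995117188, 163.9498748779297), (146.65728759765625, 212.87318420410156), 2.633345365524292)
red n 84 1.037
((477.53155517578125, 85.06016540527344), (70.43960571289062, 41.20356750488281), 60.221290588378906) [0.48559452 0.10364366 0.09021023]
hole [248.19999981 218.19999981] 6.203325271606445 [[0.5479 0.2368 0.026 ]]
```

The rim is at about 50 mm and the centre at about 44 mm with a radius of 17 mm, so the eyepiece is at (0.451,−0.119). The plate fit puts the station at (0.514,0.1636) with a yaw of 2.6°, and the hole position agrees. Next I'll check clearance along the path.

```bash
python3 - <<'E'
from h import *
P=cloud(dict(np.load("top0.npz"))).reshape(-1,3)
for y0 in np.arange(-.75,-.05,.1):
    r=[]
    for x0 in np.arange(.15,.75,.1):
        w=P[(abs(P[:,0]-x0-.05)<.05)&(abs(P[:,1]-y0-.05)<.05)&(P[:,2]<1)]; r.append(round(float(np.percentile(w[:,2],98)),2) if len(w)>5 else None)
    print(round(y0,2),r)
E
```

```text
-0.75 [0.04, 0.06, 0.06, 0.04, None, None]
-0.65 [0.03, 0.05, 0.06, 0.04, 0.32, 0.33]
-0.55 [0.34, 0.33, 0.04, 0.37, 0.37, 0.37]
-0.45 [-0.68, -0.68, 0.03, 0.35, 0.37, 0.06]
-0.35 [-0.68, -0.68, 0.0, 0.11, 0.11, 0.06]
-0.25 [-0.59, 0.58, 0.0, 0.05, 0.1, 0.04]
-0.15 [-0.59, 0.57, 0.05, 0.05, 0.04, 0.05]
```

Emit:
{"fn": "send_rows", "kwargs": {
  "moves": [
    [0.01, -0.01, 0, 0],
    [0.01, -0.01, -0.002, 0]
  ]
}}

```text
t: 0.3
position: [0.266, -0.5421, 0.2238]
tcp_rot: [[0.913, 0.409, -0.0], [0.409, -0.913, 0.002], [0.001, -0.002, -1.0]]
ft_force: [0.3, -0.1, 0.4]
grip_width: 0.999
gripper_force: 0.0
```

Emit:
{"fn": "send_rows", "kwargs": {
  "moves": [
    [0.0162, -0.0259, 0, 0],
    [0.0162, -0.0259, 0, 0],
    [0.0162, -0.0259, 0, 0],
    [0.0162, -0.0259, 0, 0],
    [0.0162, -0.0259, 0, 0],
    [0.0162, -0.0259, 0, 0],
    [0.0162, -0.0259, 0, 0],
    [0.0162, -0.0259, 0, 0],
    [0.0265, -0.0129, 0, 0],
    [0.0265, -0.0129, 0.009, 0],
    [0.0265, -0.0129, 0.009, 0],
    [0.0265, -0.0129, 0.009, 0],
    [0.0265, -0.0129, 0.009, 0],
    [0.0265, -0.0129, 0.009, 0],
    [0.0265, -0.0129, 0.009, 0],
    [0.0265, -0.0129, 0.009, 0],
    [0, 0, 0, -8.5],
    [0, 0, 0, -8.5]
  ]
}}

```text
t: 2.1
position: [0.4501, -0.1183, 0.1614]
tcp_rot: [[0.747, 0.665, -0.001], [0.665, -0.747, 0.001], [-0.0, -0.001, -1.0]]
ft_force: [0.1, -0.0, 0.9]
grip_width: 1.001
gripper_force: 0.0
```

Emit:
{"fn": "send_rows", "kwargs": {
  "moves": [
    [0, 0, 0, -8.5],
    [0, 0, 0, -8.5],
    [0, 0, 0, -8.5],
    [0, 0, 0, -8.5],
    [0, 0, 0, -8.5],
    [0, 0, 0, -8.5],
    [0, 0, 0, -8.5],
    [0, 0, 0, -8.5],
    [0, 0, 0, -8.5],
    [0, 0, 0, -8.5],
    [0, 0, 0, -8.5],
    [0, 0, 0, -8.5],
    [0, 0, 0, -8.5],
    [0, 0, 0, -8.5],
    [0, 0, 0, -8.5],
    [0, 0, 0, -8.5],
    [0, 0, 0, -5.5],
    [0, 0, 0, 0]
  ]
}}

```text
t: 3.9
position: [0.4499, -0.1195, 0.1618]
tcp_rot: [[-0.999, -0.047, -0.0], [-0.047, 0.999, 0.0], [0.0, 0.0, -1.0]]
ft_force: [-0.1, 0.4, 0.4]
grip_width: 1.002
gripper_force: 0.0
```

```bash
python3 - <<'E'
from plant import *
from h import *
for n in("top","side"):
    g=get_image(n); np.savez(f"{n}1.npz",**g)
    uv=proj(g,[.451,-.119,.05])[0]; print(n,uv, (-1,-1))
T=dict(np.load("top1.npz"));S=dict(np.load("side1.npz"))
im=np.zeros((400,800,3),np.uint8)
for i,g in enumerate((T,S)):
    u,v=proj(g,[.451,-.119,.05])[0].astype(int); im[:,i*400:i*400+400]=crop(g,u-50,v-50,100,100,4)
cv2.imwrite("pics/e1.png",im)
s=state();print(s["position"],s["tcp_rot"],s["qpos"])
E
```

```text
top [384.61246315 257.42309778] (-1, -1)
side [241.19646786 256.43605032] (-1, -1)
[ 0.45008937 -0.11989274  0.1617855 ] [[-9.98985560e-01 -4.50316157e-02 -7.19781470e-05]
 [-4.50316293e-02  9.98985542e-01  1.99320411e-04]
 [ 6.29294080e-05  2.02359506e-04 -9.99999978e-01]] [-5.01048342e-01  4.12401247e-01  1.88570368e+00  1.87726823e-04
  8.43646613e-01 -2.11701633e+00]
```

View pics/e1.png

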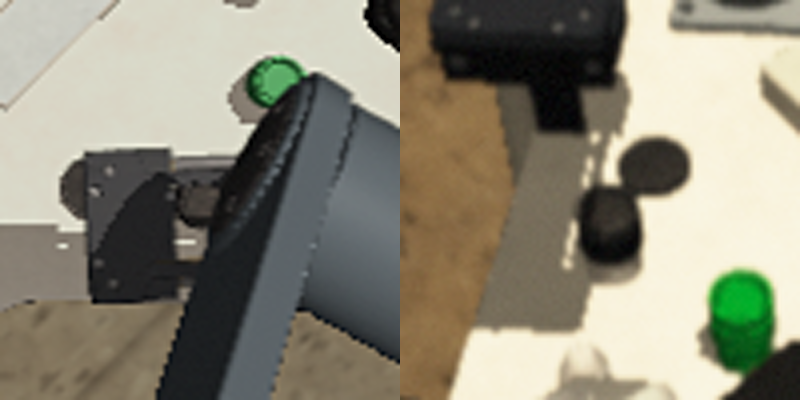

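The side crop shows the eyepiece clear below the gripper at about (240,251) in the full image. The fingers straddle it along y with free space on both sides, so I'll descend and grip.

Emit:
{"fn": "send_rows", "kwargs": {
  "moves": [
    [-0.001, 0, 0.03, 0],
    [0, 0, 0.03, 0],
    [0, 0, 0.03, 0],
    [0, 0, 0.03, 0],
    [0, 0, 0.015, 0],
    [0, 0, 0.006, 0],
    [0, 0, 0, 0],
    [0, 0, 0, 0]
  ]
}}

```text
t: 4.8
position: [0.452, -0.1208, 0.0212]
tcp_rot: [[-0.999, -0.046, 0.001], [-0.046, 0.999, -0.001], [-0.001, -0.001, -1.0]]
ft_force: [0.0, 0.2, -0.5]
grip_width: 0.999
gripper_force: 0.0
```

Emit:
{"fn": "send_rows", "kwargs": {
  "moves": [
    [0, 0, 0, 0],
    [0, 0, 0, 0],
    [0, 0, 0, 0],
    [0, 0, 0, 0],
    [0, 0, 0, 0],
    [0, 0, 0, 0],
    [0, 0, 0, 0],
    [0, 0, 0, 0],
    [0, 0, 0, 0],
    [0, 0, 0, 0]
  ],
  "jaw": 1,
  "newtons": 15
}}

```text
t: 5.8
position: [0.4515, -0.1207, 0.0205]
tcp_rot: [[-0.999, -0.046, -0.0], [-0.046, 0.999, 0.0], [0.0, 0.0, -1.0]]
ft_force: [0.1, -0.3, -0.1]
grip_width: 0.396
gripper_force: 15.0
```

Emit:
{"fn": "send_rows", "kwargs": {
  "moves": [
    [0, 0, -0.02, 0],
    [0, 0, -0.03, 0],
    [0, 0, -0.03, 0],
    [0, 0, -0.03, 0],
    [0, 0, 0, 0]
  ]
}}

```text
t: 6.3
position: [0.4536, -0.1217, 0.1336]
tcp_rot: [[-0.999, -0.047, 0.007], [-0.047, 0.999, -0.004], [-0.007, -0.004, -1.0]]
ft_force: [-0.1, 0.5, -1.6]
grip_width: 0.397
gripper_force: 15.0
```

Emit:
{"fn": "send_rows", "kwargs": {
  "moves": [
    [-0.0095, 0.0294, 0, 0],
    [-0.0095, 0.0294, 0, 0],
    [-0.0095, 0.0294, 0, 0],
    [-0.0095, 0.0294, 0, 0],
    [-0.0095, 0.0294, 0, 0],
    [-0.0095, 0.0294, 0, 0],
    [-0.0095, 0.0294, 0, 0],
    [-0.0095, 0.0294, 0, 0],
    [-0.0095, 0.0294, 0, 0],
    [-0.0095, 0.0294, 0, 0],
    [-0.0095, 0.0294, 0, 0],
    [-0.0095, 0.0294, 0, 0],
    [0, 0, 0, 0],
    [0, 0, 0, 0]
  ]
}}

```text
t: 7.7
position: [0.5478, 0.2373, 0.129]
tcp_rot: [[-0.999, -0.048, -0.003], [-0.048, 0.999, -0.001], [0.003, -0.001, -1.0]]
ft_force: [-0.5, -0.8, -1.7]
grip_width: 0.395
gripper_force: 15.0
```

```bash
python3 - <<'E'
from plant import *
from h import *
for n in("top","side"): np.savez(f"{n}2.npz",**get_image(n))
T=dict(np.load("top2.npz"));S=dict(np.load("side2.npz"))
im=np.zeros((400,800,3),np.uint8)
for i,g in enumerate((T,S)):
    u,v=proj(g,[.549,.237,.08])[0].astype(int); v=max(v,50); print(u,v); im[:,i*400:i*400+400]=crop(g,u-50,v-50,100,100,4)
cv2.imwrite("pics/s2.png",im)
S0=dict(np.load("side0.npz")); cv2.imwrite("pics/s0.png",crop(S0,270,135,70,55,8))
s=state();print(s["position"],s["gripper_force"],s["ft_force"])
E
```

```text
244 216
307 143
[0.54786137 0.23617861 0.12946244] 14.999885254173932 [ 0.48617426  0.40909018 -1.02326796]
```

View pics/s2.png

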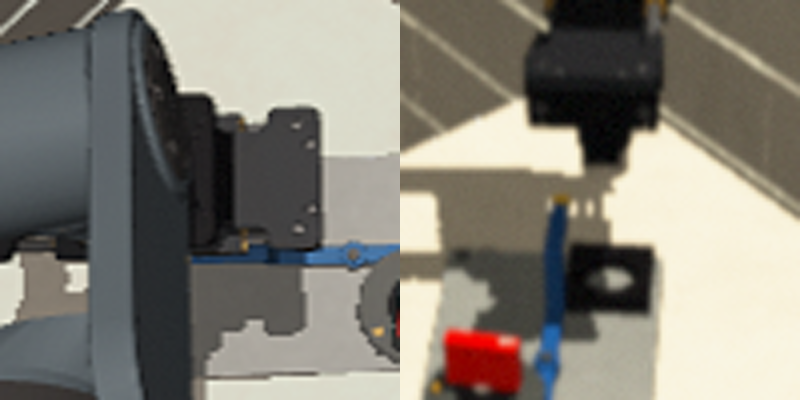

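View pics/s0.png

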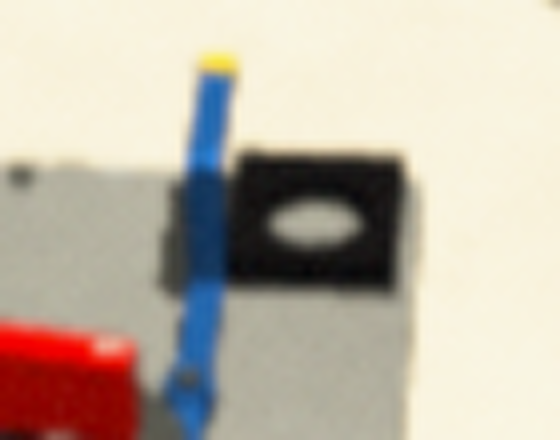

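The side crop shows the finger ending near crop pixel (605,165), with the socket hole at crop (612,277). The silver barrel isn't clear against the background, so I'll check the held part with depth and a magnified view.

```bash
python3 - <<'E'
from plant import *
from h import *
S=dict(np.load("side2.npz")); P=cloud(S); p=state()["position"]
u,v=proj(S,[p[0],p[1]-.015,.12])[0].astype(int); print(u,v,p)
w=P.reshape(-1,3); w=w[(np.hypot(w[:,0]-p[0],w[:,1]-p[1])<.03)&(w[:,2]>.09)&(w[:,2]<.17)]
for z in np.arange(.095,.165,.008):
    q=w[abs(w[:,2]-z)<.004]; print(round(z,3),len(q),q[:,:2].min(0).round(3) if len(q) else '',q[:,:2].max(0).round(3) if len(q) else '')
cv2.imwrite("pics/h2.png",crop(S,u-25,v-25,50,50,10))
# hole centroid in side view frame 0
S0=dict(np.load("side0.npz")); f=S0["frame"][155:168,302:318].min(2).astype(float); 
m=(f>75).astype(np.uint8); c=max(cv2.findContours(m,0,1)[0],key=cv2.contourArea); M=cv2.moments(c); xy=(M['m10']/M['m00']+302,M['m01']/M['m00']+155); print(xy,ray(S0,xy,.012),cv2.boundingRect(c))
E
```

```text
306 134 [0.54786137 0.23617861 0.12946244]
0.095 0  
0.103 2 [0.546 0.226] [0.549 0.227]
0.111 24 [0.536 0.22 ] [0.563 0.237]
0.119 16 [0.536 0.218] [0.563 0.231]
0.127 15 [0.533 0.21 ] [0.566 0.235]
0.135 37 [0.534 0.209] [0.566 0.232]
0.143 29 [0.534 0.208] [0.566 0.232]
0.151 18 [0.541 0.206] [0.561 0.214]
0.159 4 [0.547 0.207] [0.561 0.209]
(309.0, 162.5) [[0.55086169 0.24447732 0.012     ]] (2, 5, 11, 6)
```

View pics/h2.png

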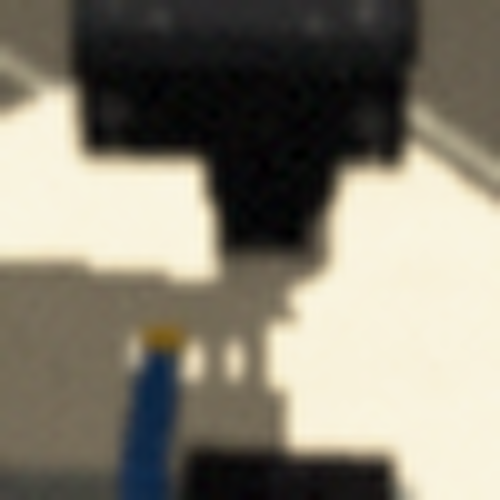

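Depth confirms the part is held: the barrel spans x 0.536–0.563 and z 0.105–0.12. Both cameras put the eyepiece about 1.3 mm short of the socket in x. I'll shift by that much and come down to just above the mouth.

Emit:
{"fn": "send_rows", "kwargs": {
  "moves": [
    [-0.0013, 0.0005, 0.02, 0],
    [0, 0, 0.025, 0],
    [0, 0, 0.02, 0],
    [0, 0, 0.01, 0],
    [0, 0, 0, 0],
    [0, 0, 0, 0]
  ]
}}

```text
t: 8.4
position: [0.5507, 0.2372, 0.0559]
tcp_rot: [[-0.999, -0.046, 0.0], [-0.046, 0.999, 0.0], [-0.0, 0.0, -1.0]]
ft_force: [0.3, -0.2, -1.6]
grip_width: 0.394
gripper_force: 15.0
```

Emit:
{"fn": "send_rows", "kwargs": {
  "moves": [
    [0, 0, 0.002, 0],
    [0, 0, 0.002, 0],
    [0, 0, 0.002, 0],
    [0, 0, 0.002, 0],
    [0, 0, 0, 0],
    [0, 0, 0, 0]
  ]
}}

```text
t: 9.0
position: [0.5502, 0.2376, 0.0475]
tcp_rot: [[-0.999, -0.047, -0.0], [-0.047, 0.999, -0.0], [0.0, -0.0, -1.0]]
ft_force: [0.3, -0.2, -0.5]
grip_width: 0.393
gripper_force: 15.0
```

Emit:
{"fn": "send_rows", "kwargs": {
  "moves": [
    [0, 0, 0.0015, 0],
    [0, 0, 0.0015, 0],
    [0, 0, 0.0015, 0],
    [0, 0, 0, 0]
  ]
}}

```text
t: 9.4
position: [0.5501, 0.2376, 0.0427]
tcp_rot: [[-0.999, -0.047, -0.001], [-0.047, 0.999, -0.0], [0.001, -0.0, -1.0]]
ft_force: [-0.2, -0.1, -2.0]
grip_width: 0.396
gripper_force: 15.0
```

Emit:
{"fn": "send_rows", "kwargs": {
  "moves": [
    [0, 0, 0.0015, 0],
    [0, 0, 0.0015, 0],
    [0, 0, 0.0015, 0],
    [0, 0, 0, 0]
  ]
}}

```text
t: 9.8
position: [0.5501, 0.2376, 0.0383]
tcp_rot: [[-0.999, -0.047, -0.001], [-0.047, 0.999, -0.0], [0.001, -0.0, -1.0]]
ft_force: [-0.1, -0.1, -0.9]
grip_width: 0.4
gripper_force: 15.0
```

Emit:
{"fn": "send_rows", "kwargs": {
  "moves": [
    [0, 0, 0.001, 0],
    [0, 0, 0.001, 0],
    [0, 0, 0.001, 0],
    [0, 0, 0, 0]
  ]
}}

```text
t: 10.2
position: [0.5502, 0.2376, 0.0354]
tcp_rot: [[-0.999, -0.047, -0.0], [-0.047, 0.999, -0.0], [0.0, -0.0, -1.0]]
ft_force: [-0.1, 0.3, -0.6]
grip_width: 0.395
gripper_force: 15.0
```

Emit:
{"fn": "send_rows", "kwargs": {
  "moves": [
    [0, 0, 0.001, 0],
    [0, 0, 0.0005, 0],
    [0, 0, 0.0005, 0],
    [0, 0, 0, 0]
  ]
}}

```text
t: 10.6
position: [0.5502, 0.2376, 0.0335]
tcp_rot: [[-0.999, -0.047, -0.0], [-0.047, 0.999, -0.0], [0.0, -0.0, -1.0]]
ft_force: [0.1, 0.8, -0.9]
grip_width: 0.396
gripper_force: 15.0
```

Emit:
{"fn": "send_rows", "kwargs": {
  "moves": [
    [0, 0, 0.0005, 0],
    [0, 0, 0, 0]
  ]
}}

```text
t: 10.8
position: [0.5503, 0.2376, 0.033]
tcp_rot: [[-0.999, -0.047, -0.0], [-0.047, 0.999, -0.0], [0.0, -0.0, -1.0]]
ft_force: [-0.3, 0.1, 0.5]
grip_width: 0.396
gripper_force: 15.0
```

Emit:
{"fn": "send_rows", "kwargs": {
  "moves": [
    [0, 0, 0.0005, 0],
    [0, 0, 0, 0]
  ]
}}

```text
t: 11.0
position: [0.5503, 0.2376, 0.0326]
tcp_rot: [[-0.999, -0.047, 0.0], [-0.047, 0.999, 0.0], [-0.0, 0.0, -1.0]]
ft_force: [-0.1, -0.8, -1.3]
grip_width: 0.393
gripper_force: 15.0
```

Emit:
{"fn": "send_rows", "kwargs": {
  "moves": [
    [0, 0, 0.0005, 0],
    [0, 0, 0, 0]
  ]
}}

```text
t: 11.2
position: [0.5504, 0.2376, 0.0326]
tcp_rot: [[-0.999, -0.047, 0.0], [-0.047, 0.999, 0.0], [-0.0, 0.0, -1.0]]
ft_force: [-0.1, -0.2, 3.5]
grip_width: 0.4
gripper_force: 15.0
```

The contact came at z = 0.0326, as predicted for fully home, with about 3.5 N. I'll release, lift and verify.

Emit:
{"fn": "send_rows", "kwargs": {
  "moves": [
    [0, 0, 0, 0],
    [0, 0, 0, 0],
    [0, 0, 0, 0],
    [0, 0, 0, 0],
    [0, 0, 0, 0]
  ],
  "jaw": 0.3
}}

```text
t: 11.7
position: [0.5502, 0.2376, 0.0319]
tcp_rot: [[-0.999, -0.047, -0.0], [-0.047, 0.999, 0.0], [0.0, 0.0, -1.0]]
ft_force: [0.1, 0.4, 0.5]
grip_width: 0.678
gripper_force: 0.0
```

Emit:
{"fn": "send_rows", "kwargs": {
  "moves": [
    [0, 0, -0.01, 0],
    [0, 0, -0.03, 0],
    [0, 0, -0.04, 0],
    [0, 0, -0.04, 0],
    [0.02, -0.04, 0, 0],
    [0.02, -0.04, 0, 0],
    [0.02, -0.04, 0, 0],
    [0, 0, 0, 0],
    [0, 0, 0, 0]
  ]
}}

```text
t: 12.6
position: [0.4963, 0.1143, 0.1529]
tcp_rot: [[-0.999, -0.044, 0.002], [-0.044, 0.999, 0.0], [-0.002, 0.0, -1.0]]
ft_force: [0.1, 0.3, 0.1]
grip_width: 0.699
gripper_force: 0.0
```

```bash
python3 - <<'E'
from plant import *
from h import *
for n in("top","side"): np.savez(f"{n}3.npz",**get_image(n))
T=dict(np.load("top3.npz"));S=dict(np.load("side3.npz"))
im=np.zeros((400,800,3),np.uint8)
for i,g in enumerate((T,S)):
    u,v=proj(g,[.52,.18,.05])[0].astype(int); print(u-50,v-50); im[:,i*400:i*400+400]=crop(g,u-50,v-50,100,100,4)
cv2.imwrite("pics/s3.png",im)
for g in (T,S):
    w=cloud(g).reshape(-1,3); q=w[(np.hypot(w[:,0]-.5495,w[:,1]-.237)<.022)&(w[:,2]>.03)&(w[:,2]<.09)]
    print(len(q),np.percentile(q[:,2],[50,80,95]).round(4) if len(q) else 0)
s=state();print(s["position"],s["qpos"])
E
```

```text
218 178
243 116
0 0
200 [0.0545 0.0585 0.0613]
[0.49706036 0.11559636 0.15264661] [ 9.00126967e-03  4.76636587e-01  1.78951772e+00  5.02135728e-04
  8.73301243e-01 -1.60890978e+00]
```

View pics/s3.png

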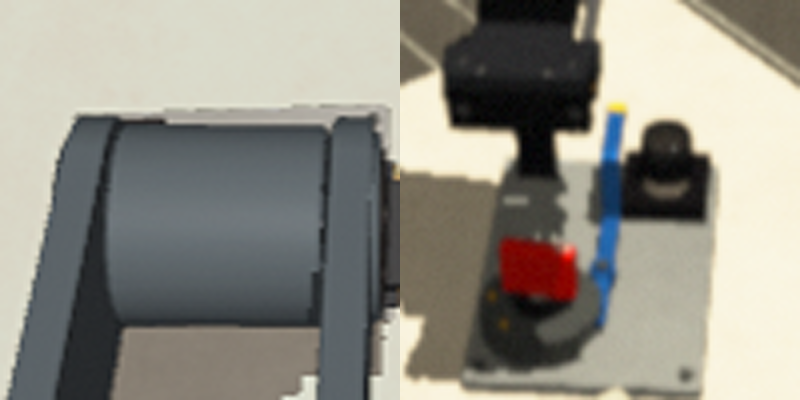

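The eyepiece is seated: its rim is at about 61–62 mm in the socket at crop (665,160). The lever arm is still beside it, and the red bar's mark is at crop (568,255). Next I'll measure the bar's angle.

```bash
python3 - <<'E'
from h import *
for n,box in(("top0",(278,222,40,45)),("side0",(262,172,30,24))):
    g=dict(np.load(n+".npz")); x,y,w,h=box; f=g["frame"][y:y+h,x:x+w]
    k=8; f=cv2.resize(f,None,fx=k,fy=k,interpolation=cv2.INTER_CUBIC); hsv=cv2.cvtColor(f,cv2.COLOR_RGB2HSV)
    m=(((hsv[...,0]<10)|(hsv[...,0]>170))&(hsv[...,1]>120)&(hsv[...,2]>150 if n=="top0" else hsv[...,2]>215)).astype(np.uint8)
    c=max(cv2.findContours(m,0,1)[0],key=cv2.contourArea)[:,0]; uv=(c+.5)/k-.5+[x,y]
    p=ray(g,uv,.078)[:,:2]*1000; r=cv2.minAreaRect(p.astype(np.float32)); vx,vy,_,_=cv2.fitLine(p.astype(np.float32),2,0,.1,.1).ravel()
    print(n,r,"line deg",np.degrees(np.arctan2(vy,vx)))
E
```

```text
top0 ((488.5527038574219, 104.6443862915039), (11.721442222595215, 44.06026077270508), 83.96610260009766) line deg -5.4724154
side0 ((491.5570983886719, 103.13490295410156), (13.020641326904297, 44.51119613647461), 83.56922912597656) line deg -8.319255
```

Both views give a bar yaw of −6.2°, with its centre near (0.4893,0.1046). I'll move over it with a narrow opening, turn by +8.8° and descend.

Emit:
{"fn": "send_rows", "kwargs": {
  "moves": [
    [0.0083, -0.0106, 0, 0],
    [0, 0, 0, 4.4],
    [0, 0, 0, 4.4],
    [0, 0, 0, 0],
    [0, 0, 0, 0],
    [0, 0, 0, 0]
  ],
  "jaw": 0.63
}}

```text
t: 13.3
position: [0.4881, 0.1042, 0.152]
tcp_rot: [[-0.994, 0.105, -0.0], [0.105, 0.994, -0.0], [0.0, -0.0, -1.0]]
ft_force: [0.0, -0.3, 0.7]
grip_width: 0.38
gripper_force: 0.0
```

Emit:
{"fn": "send_rows", "kwargs": {
  "moves": [
    [0, 0, 0.02, 0],
    [0, 0, 0.02, 0],
    [0, 0, 0.02, 0],
    [0, 0, 0.02, 0],
    [0, 0, 0.015, 0],
    [0, 0, 0.009, 0],
    [0, 0, 0.005, 0],
    [0, 0, 0, 0],
    [0, 0, 0, 0]
  ]
}}

```text
t: 14.2
position: [0.4885, 0.104, 0.0435]
tcp_rot: [[-0.994, 0.107, 0.001], [0.107, 0.994, 0.0], [-0.001, 0.0, -1.0]]
ft_force: [0.8, -0.2, -0.1]
grip_width: 0.367
gripper_force: 0.0
```

Emit:
{"fn": "send_rows", "kwargs": {
  "moves": [
    [0, 0, 0, 0],
    [0, 0, 0, 0],
    [0, 0, 0, 0],
    [0, 0, 0, 0],
    [0, 0, 0, 0],
    [0, 0, 0, 0],
    [0, 0, 0, 0]
  ],
  "jaw": 1,
  "newtons": 15
}}

```text
t: 14.9
position: [0.4884, 0.1044, 0.0434]
tcp_rot: [[-0.994, 0.107, 0.001], [0.107, 0.994, 0.001], [-0.001, 0.001, -1.0]]
ft_force: [-0.3, 4.8, 4.6]
grip_width: 0.133
gripper_force: 15.0
```

```bash
cat > lev.py <<'E'
from plant import *
from h import *
import sys
# station pose (cameras): blue lever line angle in the side view, keeper-tip yellow position at z=.0695
g=get_image("side"); np.savez("cur.npz",**g)
hsv=cv2.cvtColor(g["frame"],cv2.COLOR_RGB2HSV); 
box=np.zeros((400,640),bool); box[130:215,260:340]=1
y=box&(hsv[...,0]>20)&(hsv[...,0]<32)&(hsv[...,1]>140)&(hsv[...,2]>110); y[165:]=0
b=box&(hsv[...,0]>100)&(hsv[...,0]<120)&(hsv[...,1]>120)&(hsv[...,2]>60)
v,u=np.nonzero(y); print("yellow",len(u),ray(g,[[u.mean(),v.mean()]],.0695).round(4) if len(u) else "")
v,u=np.nonzero(b); m=v<172; p=ray(g,np.c_[u,v],.0695)[:,:2]; q=p[m]; vx,vy,_,_=cv2.fitLine((q*1000).astype(np.float32),2,0,.1,.1).ravel()
print("blue",len(u),m.sum(),"dir deg from +y toward +x",round(float(np.degrees(np.arctan2(vx*np.sign(vy),abs(vy)))),2))
s=state(); yaw=np.degrees(np.arctan2(s["tcp_rot"][1][0],s["tcp_rot"][0][0])); print("t",s["t"].__round__(2),"yaw",yaw.round(2),"Mz",s["moment"].round(3),"F",s["ft_force"].round(2),"grip",round(s["grip_width"],3),s["gripper_force"].__round__(1),"q6",s["qpos"][5].round(3),"tau6",s["effort"][5].round(3),s["position"].round(4))
E
python3 lev.py
```

```text
yellow 2 [[0.5077 0.1899 0.0695]]
blue 157 84 dir deg from +y toward +x -6.18
t 14.95 yaw 173.85 Mz [ 0.994 -0.187  0.042] F [-0.34  5.63  5.22] grip 0.136 15.0 q6 -1.478 tau6 -0.011 [0.4884 0.1044 0.0434]
```

Emit:
{"fn": "send_rows", "kwargs": {
  "moves": [
    [0, 0.0006, 0, 0],
    [0, 0, 0, 2],
    [0, 0, 0, 3],
    [0, 0, 0, 3],
    [0, 0, 0, 0],
    [0, 0, 0, 0]
  ]
}}

```text
t: 15.55
position: [0.4884, 0.1046, 0.0434]
tcp_rot: [[-0.97, 0.245, 0.001], [0.245, 0.97, 0.0], [-0.001, 0.0, -1.0]]
ft_force: [-0.1, 3.0, 5.8]
grip_width: 0.141
gripper_force: 15.0
```

```bash
python3 lev.py
```

```text
yellow 0 
blue 115 39 dir deg from +y toward +x -4.49
t 15.6 yaw 165.83 Mz [ 0.65  -0.086 -0.077] F [0.08 3.79 5.67] grip 0.14 15.0 q6 -1.337 tau6 -0.098 [0.4884 0.1046 0.0434]
```

```bash
cat > rows.py <<'E'
from h import *
import sys
for n in sys.argv[1:]:
    g=dict(np.load(n)); hsv=cv2.cvtColor(g["frame"],cv2.COLOR_RGB2HSV)
    b=(hsv[...,0]>100)&(hsv[...,0]<125)&(hsv[...,1]>110)&(hsv[...,2]>35); b[:,:280]=0;b[:,330:]=0;
    print(n,[(v,int(b[v].sum()),round(float(np.nonzero(b[v])[0].mean()),1)) for v in range(138,206,4) if b[v].any()])
E
python3 rows.py side0.npz side3.npz cur.npz
```

```text
side0.npz [(146, 3, 296.0), (150, 3, 296.0), (154, 3, 295.0), (158, 5, 295.0), (162, 5, 295.0), (166, 5, 296.0), (170, 5, 295.0), (174, 4, 294.5), (178, 4, 294.5), (182, 2, 293.0), (186, 4, 293.5), (190, 2, 293.5), (194, 1, 293.0)]
side3.npz [(146, 3, 296.0), (150, 3, 296.0), (154, 3, 295.0), (158, 5, 295.0), (162, 5, 295.0), (166, 5, 296.0), (170, 5, 295.0), (174, 4, 294.5), (178, 4, 294.5), (182, 2, 293.0), (186, 4, 293.5), (190, 2, 293.5), (194, 1, 293.0)]
cur.npz [(158, 1, 296.0), (162, 4, 295.5), (166, 5, 296.0), (170, 4, 295.5), (174, 4, 294.5), (178, 5, 294.0), (182, 1, 295.0), (186, 4, 293.5), (190, 2, 293.5), (194, 1, 293.0)]
```

Emit:
{"fn": "send_rows", "kwargs": {
  "moves": [
    [0, 0, 0, 3],
    [0, 0, 0, 3],
    [0, 0, 0, 3],
    [0, 0, 0, 3],
    [0, 0, 0, 0],
    [0, 0, 0, 0]
  ]
}}

```text
t: 16.2
position: [0.4886, 0.1049, 0.0434]
tcp_rot: [[-0.897, 0.441, 0.001], [0.441, 0.897, 0.0], [-0.001, 0.001, -1.0]]
ft_force: [-0.8, 4.4, 5.4]
grip_width: 0.138
gripper_force: 15.0
```

```bash
python3 lev.py; python3 rows.py cur.npz
```

```text
yellow 0 
blue 121 47 dir deg from +y toward +x -7.59
t 16.25 yaw 153.83 Mz [ 0.862 -0.152 -0.055] F [-0.59  4.61  4.72] grip 0.132 15.0 q6 -1.128 tau6 -0.085 [0.4885 0.1049 0.0434]
cur.npz [(150, 3, 296.0), (162, 2, 296.5), (166, 5, 295.0), (170, 4, 295.5), (174, 4, 294.5), (178, 5, 294.0), (182, 1, 295.0), (186, 4, 293.5), (190, 2, 293.5), (194, 1, 293.0)]
```

Emit:
{"fn": "send_rows", "kwargs": {
  "moves": [
    [0, 0, 0, 3],
    [0, 0, 0, 3],
    [0, 0, 0, 2],
    [0, 0, 0, 0],
    [0, 0, 0, 0]
  ]
}}

```text
t: 16.75
position: [0.4886, 0.1051, 0.0434]
tcp_rot: [[-0.827, 0.562, 0.001], [0.562, 0.827, 0.001], [-0.001, 0.001, -1.0]]
ft_force: [0.5, 5.9, 5.6]
grip_width: 0.137
gripper_force: 15.0
```

```bash
python3 lev.py; python3 rows.py cur.npz
```

```text
yellow 0 
blue 121 34 dir deg from +y toward +x -6.17
t 16.8 yaw 145.83 Mz [ 0.888 -0.146 -0.096] F [0.34 5.43 4.48] grip 0.14 15.0 q6 -0.988 tau6 -0.058 [0.4886 0.105  0.0434]
cur.npz [(150, 2, 296.5), (154, 2, 295.5), (166, 5, 296.0), (170, 4, 295.5), (174, 4, 294.5), (178, 5, 294.0), (182, 5, 293.6), (186, 4, 293.5), (190, 2, 293.5), (194, 1, 293.0)]
```

Emit:
{"fn": "send_rows", "kwargs": {
  "moves": [
    [0, 0, 0, 3],
    [0, 0, 0, 3],
    [0, 0, 0, 2],
    [0, 0, 0, 0],
    [0, 0, 0, 0]
  ]
}}

```text
t: 17.3
position: [0.4888, 0.1052, 0.0434]
tcp_rot: [[-0.741, 0.672, 0.001], [0.672, 0.741, 0.001], [-0.001, 0.002, -1.0]]
ft_force: [0.6, 6.7, 4.8]
grip_width: 0.139
gripper_force: 15.0
```

```bash
python3 lev.py; python3 rows.py cur.npz
```

```text
yellow 0 
blue 94 16 dir deg from +y toward +x -5.62
t 17.35 yaw 137.81 Mz [ 1.044 -0.165 -0.087] F [-0.18  5.55  5.97] grip 0.135 15.0 q6 -0.848 tau6 -0.093 [0.4888 0.1052 0.0434]
cur.npz [(166, 3, 296.0), (170, 4, 295.5), (174, 4, 294.5), (178, 5, 294.0), (182, 2, 295.5), (186, 4, 293.5), (190, 2, 293.5), (194, 1, 293.0)]
```

Emit:
{"fn": "send_rows", "kwargs": {
  "moves": [
    [0, 0, 0, 3],
    [0, 0, 0, 3],
    [0, 0, 0, 1],
    [0, 0, 0, 0],
    [0, 0, 0, 0]
  ]
}}

```text
t: 17.85
position: [0.4889, 0.1053, 0.0434]
tcp_rot: [[-0.654, 0.757, 0.002], [0.757, 0.654, 0.001], [-0.0, 0.002, -1.0]]
ft_force: [0.8, 7.6, 5.6]
grip_width: 0.136
gripper_force: 15.0
```

```bash
python3 lev.py; python3 rows.py cur.npz
```

```text
yellow 0 
blue 98 22 dir deg from +y toward +x -5.57
t 17.9 yaw 130.81 Mz [ 1.136 -0.217 -0.064] F [0.38 6.72 5.12] grip 0.137 15.0 q6 -0.726 tau6 -0.077 [0.4889 0.1053 0.0434]
cur.npz [(146, 2, 297.5), (154, 1, 298.0), (158, 1, 297.0), (166, 1, 298.0), (170, 5, 296.0), (174, 4, 295.5), (178, 5, 294.0), (182, 4, 294.2), (186, 5, 293.0), (190, 2, 293.5)]
```

Emit:
{"fn": "send_rows", "kwargs": {
  "moves": [
    [0.0005, 0.0004, 0, 2],
    [0, 0, 0, 2],
    [0, 0, 0, 2],
    [0, 0, 0, 0],
    [0, 0, 0, 0]
  ]
}}

```text
t: 18.4
position: [0.489, 0.1054, 0.0434]
tcp_rot: [[-0.572, 0.82, 0.002], [0.82, 0.572, 0.0], [-0.001, 0.002, -1.0]]
ft_force: [0.5, 3.8, 6.0]
grip_width: 0.136
gripper_force: 15.0
```

```bash
python3 lev.py; python3 rows.py cur.npz
```

```text
yellow 0 
blue 95 34 dir deg from +y toward +x -6.48
t 18.45 yaw 124.87 Mz [ 0.79  -0.243 -0.113] F [1.25 4.38 4.41] grip 0.137 15.0 q6 -0.621 tau6 -0.104 [0.489  0.1054 0.0434]
cur.npz [(154, 4, 299.5), (158, 5, 298.0), (166, 3, 299.0), (170, 5, 298.0), (174, 4, 296.5), (178, 5, 295.0), (182, 2, 295.5), (186, 4, 293.5)]
```

Emit:
{"fn": "send_rows", "kwargs": {
  "moves": [
    [0, 0, 0, 2],
    [0, 0, 0, 2],
    [0, 0, 0, 1],
    [0, 0, 0, 0],
    [0, 0, 0, 0]
  ]
}}

```text
t: 18.95
position: [0.4892, 0.1055, 0.0434]
tcp_rot: [[-0.498, 0.867, 0.002], [0.867, 0.498, 0.0], [-0.001, 0.002, -1.0]]
ft_force: [0.9, 4.3, 4.7]
grip_width: 0.14
gripper_force: 15.0
```

```bash
python3 lev.py; python3 rows.py cur.npz
```

```text
yellow 0 
blue 107 46 dir deg from +y toward +x -4.85
t 19.0 yaw 119.89 Mz [ 0.859 -0.192 -0.076] F [0.43 4.18 5.65] grip 0.136 15.0 q6 -0.534 tau6 -0.026 [0.4891 0.1055 0.0434]
cur.npz [(146, 1, 301.0), (154, 3, 300.0), (158, 4, 299.5), (166, 4, 299.5), (170, 5, 299.0), (174, 4, 297.5), (178, 4, 295.5), (182, 3, 294.0), (186, 4, 293.5)]
```

Emit:
{"fn": "send_rows", "kwargs": {
  "moves": [
    [0, 0, 0, 2],
    [0, 0, 0, 2],
    [0, 0, 0, 0],
    [0, 0, 0, 0]
  ]
}}

```text
t: 19.4
position: [0.4892, 0.1055, 0.0434]
tcp_rot: [[-0.437, 0.9, 0.002], [0.9, 0.437, 0.0], [-0.001, 0.002, -1.0]]
ft_force: [1.1, 5.1, 5.1]
grip_width: 0.138
gripper_force: 15.0
```

```bash
python3 lev.py; python3 rows.py cur.npz
```

```text
yellow 0 
blue 116 52 dir deg from +y toward +x -3.34
t 19.45 yaw 115.88 Mz [ 0.855 -0.253 -0.07 ] F [1.45 5.35 4.92] grip 0.138 15.0 q6 -0.464 tau6 -0.044 [0.4892 0.1055 0.0434]
cur.npz [(150, 3, 302.0), (158, 5, 300.0), (166, 4, 300.5), (170, 5, 299.0), (174, 4, 297.5), (178, 5, 296.0), (182, 2, 295.5), (186, 5, 293.0)]
```

```bash
python3 - <<'E'
from h import *
g=dict(np.load("cur.npz")); a=np.radians(2.6); R=np.array([[np.cos(a),-np.sin(a)],[np.sin(a),np.cos(a)]])
for th in(0,.1,.15,.18,.2):
    c,s=np.cos(-th),np.sin(-th); L=np.linspace(0,106,60); q=np.c_[np.full(60,0),L]@np.array([[c,-s],[s,c]]).T+[5.5,-18.5]
    w=np.c_[q@R.T/1000+[.515,.1643],np.full(60,.0695)]; uv=proj(g,w); print(th,[(r,round(float(np.interp(-r,-uv[:,1],uv[:,0])),1)) for r in(150,154,158,166,170)],uv[-1].round(1))
E
```

```text
0 [(150, 294.8), (154, 294.2), (158, 293.6), (166, 292.5), (170, 292.0)] [295.9 142.5]
0.1 [(150, 297.8), (154, 296.6), (158, 295.4), (166, 293.0), (170, 292.0)] [300.  142.8]
0.15 [(150, 299.3), (154, 297.8), (158, 296.3), (166, 293.3), (170, 292.0)] [302. 143.]
0.18 [(150, 300.3), (154, 298.6), (158, 296.9), (166, 293.4), (170, 292.0)] [303.2 143.2]
0.2 [(150, 300.9), (154, 299.1), (158, 297.2), (166, 293.5), (170, 292.0)] [304.  143.3]
```

Emit:
{"fn": "send_rows", "kwargs": {
  "moves": [
    [0, 0, 0, 2],
    [0, 0, 0, 1],
    [0, 0, 0, 0],
    [0, 0, 0, 0]
  ]
}}

```text
t: 19.85
position: [0.4893, 0.1056, 0.0434]
tcp_rot: [[-0.389, 0.921, 0.002], [0.921, 0.389, 0.0], [-0.0, 0.002, -1.0]]
ft_force: [1.5, 6.0, 4.5]
grip_width: 0.136
gripper_force: 15.0
```

```bash
python3 lev.py; python3 rows.py cur.npz; python3 - <<'E'
from h import *
g=dict(np.load("cur.npz")); cv2.imwrite("pics/l4.png",crop(g,262,125,75,75,8))
E
```

```text
yellow 0 
blue 112 48 dir deg from +y toward +x -3.1
t 19.9 yaw 112.89 Mz [ 0.935 -0.276  0.007] F [1.65 5.53 5.16] grip 0.134 15.0 q6 -0.412 tau6 -0.011 [0.4893 0.1055 0.0434]
cur.npz [(150, 4, 301.5), (158, 5, 300.0), (162, 1, 298.0), (170, 4, 299.5), (174, 4, 298.5), (178, 5, 296.0), (182, 2, 295.5), (186, 5, 293.0)]
```

View pics/l4.png

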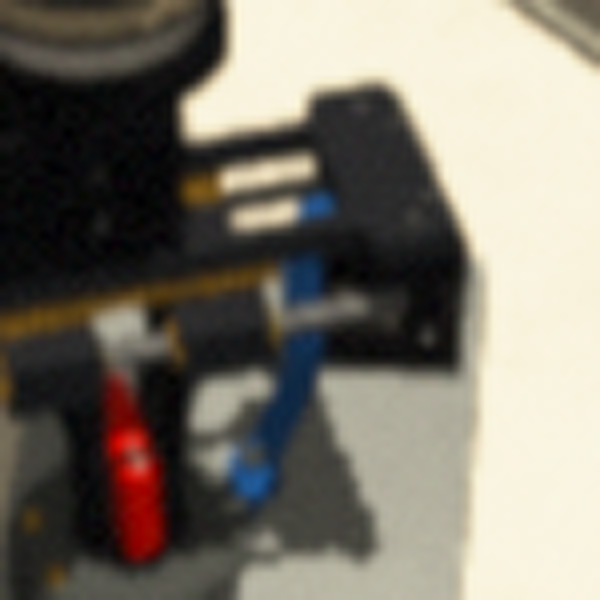

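The lever arm has swung over, running from the pivot at crop (250,480) up to (318,205). The 6 px shift matches about 0.2 rad. I'll add a small margin within the free turn and watch the torque.

Emit:
{"fn": "send_rows", "kwargs": {
  "moves": [
    [0, 0, 0, 2],
    [0, 0, 0, 2],
    [0, 0, 0, 0],
    [0, 0, 0, 0]
  ]
}}

```text
t: 20.3
position: [0.4894, 0.1056, 0.0434]
tcp_rot: [[-0.324, 0.946, 0.003], [0.946, 0.324, 0.001], [-0.0, 0.003, -1.0]]
ft_force: [2.0, 5.8, 4.8]
grip_width: 0.136
gripper_force: 15.0
```

```bash
python3 lev.py; python3 rows.py cur.npz
```

```text
yellow 0 
blue 110 46 dir deg from +y toward +x -2.81
t 20.35 yaw 108.88 Mz [ 0.927 -0.235 -0.069] F [1.41 5.93 5.38] grip 0.138 15.0 q6 -0.342 tau6 -0.044 [0.4894 0.1056 0.0434]
cur.npz [(150, 4, 301.5), (158, 4, 299.5), (162, 4, 299.5), (170, 5, 299.0), (174, 3, 298.0), (178, 5, 296.0), (182, 3, 294.0), (186, 5, 293.0)]
```

The lever no longer moves and the torque is only friction, so it's fully in. I'll release narrowly and lift away.

Emit:
{"fn": "send_rows", "kwargs": {
  "moves": [
    [0, 0, 0, 0],
    [0, 0, 0, 0],
    [0, 0, 0, 0],
    [0, 0, 0, 0],
    [0, 0, 0, 0]
  ],
  "jaw": 0.74
}}

```text
t: 20.85
position: [0.4879, 0.105, 0.0429]
tcp_rot: [[-0.323, 0.946, -0.001], [0.946, 0.323, -0.0], [0.0, -0.001, -1.0]]
ft_force: [0.1, 0.6, 0.0]
grip_width: 0.254
gripper_force: 0.0
```

Emit:
{"fn": "send_rows", "kwargs": {
  "moves": [
    [0, 0, -0.01, 0],
    [0, 0, -0.02, 0],
    [0, 0, -0.03, 0],
    [0, 0, -0.04, 0],
    [0, 0, -0.04, 0],
    [-0.04, 0, -0.03, 0],
    [-0.04, 0, -0.01, 0],
    [-0.04, 0, 0, 0],
    [-0.04, 0, 0, 0],
    [-0.04, 0, 0, 0],
    [0, 0, 0, 0],
    [0, 0, 0, 0]
  ]
}}

```text
t: 22.05
position: [0.5525, -0.0847, 0.2233]
tcp_rot: [[-0.321, 0.947, -0.0], [0.947, 0.321, 0.0], [0.001, -0.0, -1.0]]
ft_force: [-0.4, 1.6, 0.0]
grip_width: 0.26
gripper_force: 0.0
```

```bash
python3 lev.py; python3 rows.py cur.npz; python3 - <<'E'
from h import *
from plant import *
g=dict(np.load("cur.npz")); t=get_image("top"); im=np.zeros((400,800,3),np.uint8)
im[:,:400]=crop(g,255,125,80,80,5); im[:,400:]=crop(t,230,190,100,100,4); cv2.imwrite("pics/f5.png",im)
E
```

```text
yellow 0 
cur.npz [(178, 2, 294.5), (186, 5, 294.0)]Traceback (most recent call last):
  File "lev.py", line 11, in <module>
    v,u=np.nonzero(b); m=v<172; p=ray(g,np.c_[u,v],.0695)[:,:2]; q=p[m]; vx,vy,_,_=cv2.fitLine((q*1000).astype(np.float32),2,0,.1,.1).ravel()
                                                                                   ~~~~~~~~~~~^^^^^^^^^^^^^^^^^^^^^^^^^^^^^^^^^^^^^^^
cv2.error: OpenCV(4.12.0) /io/opencv/modules/imgproc/src/linefit.cpp:50: error: (-215:Assertion failed) count > 0 in function 'fitLine2D_wods'
```

View pics/f5.png

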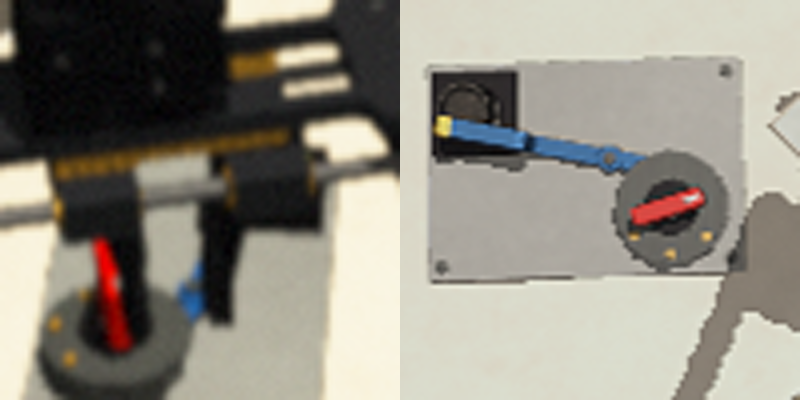

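The top view shows the blue arm over the eyepiece rim, with the yellow tip at crop (443,126). The knob is free and the robot is clear. I'll check the lever's swing angle numerically before handing in.

```bash
python3 - <<'E'
from h import *
from plant import *
for n,g in(("before",dict(np.load("top0.npz"))),("now",get_image("top"))):
    hsv=cv2.cvtColor(g["frame"],cv2.COLOR_RGB2HSV); s=hsv[190:270,230:330]
    b=(s[...,0]>95)&(s[...,0]<125)&(s[...,1]>100)&(s[...,2]>60); y=(s[...,0]>18)&(s[...,0]<35)&(s[...,1]>120)&(s[...,2]>130); y[:,20:]=0
    v,u=np.nonzero(b); k=u<32; q=ray(g,np.c_[u+230,v+190][k],.0695)[:,:2]*1000
    vx,vy,_,_=cv2.fitLine(q.astype(np.float32),2,0,.1,.1).ravel(); v,u=np.nonzero(y); tip=ray(g,[[u.mean()+230,v.mean()+190]],.0695)[0]
    print(n,"arm rad",float(np.arctan2(vx,vy)),"tip",tip.round(4),len(u))
E
```

```text
before arm rad 3.0986711978912354 tip [0.5179 0.2496 0.0695] 12
now arm rad 0.18040606379508972 tip [0.5378 0.2487 0.0695] 16
```

```bash
python3 -c "
from plant import *
print(job_done())"
```

```text
the job is handed in; nothing more can be done
None
```

The eyepiece is standing fully home in the socket, the knob was turned clockwise about 1.1 rad until the lever dropped in (tip swung 20 mm over the rim, no end-stop load felt), the arm has let go and is clear, and the job was handed in at about 22 s.

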